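# Route a carton into the empty dispatch lane and bar the full lane

### The job

One of the two red-walled lanes on the sorting deck already holds a brown carton and the other is empty. Slide the waiting white carton over the deck, without lifting or tipping it, into the empty lane until it is right up against the rubber bumper at the lane's end, and close off the lane that holds the brown carton by plugging the yellow stop block fully home into the socket in that lane's floor. Leave the brown carton and the other things on the bench where they are.

Things in the scene. Friction and masses are not known exactly. Their poses are not given: they have to be found in the camera images.
- sorter: Grey sorting deck fixed on the bench, 310 (x) by 460 (y) by 30 mm thick; origin at the centre of its underside, z up; may be turned. Two lanes along its y axis, 108 mm wide inside, centred at x = -70 (near) and +70 mm (far), between red walls 30 mm high above the deck; mouths at y = 0 open to +y, -y ends closed. The deck from y = +25 to +230 mm is open and flat: the carton waits there.
- near_socket (a point): Centre of the mouth of the socket in the near lane's floor, just inside the lane's mouth, at deck-top height: x = -70, y = -45, z = 30 mm on the deck; axes as the deck. The hole, outlined in yellow paint, is 43 (x) by 37 (y) mm, 25 mm deep. The divider between the lanes is 32 mm thick with a round nose at y = 0; the outer walls are 12 mm thick and flare outwards at the mouth up to y = +25 mm.
- far_socket (a point): The same for the far lane's socket, at x = +70, y = -45 mm on the deck.
- near_end (a point): Point on the deck top at the face of the black rubber bumper (90 mm wide, 24 mm high) that closes the near lane's -y end, mid-lane: x = -70, y = -210, z = 30 mm on the deck; axes as the deck.
- far_end (a point): The same for the far lane: x = +70, y = -210 mm on the deck.
- carton: Waiting white carton with blue tape on top, 96 (x) by 110 (y) by 80 mm high, 0.35 to 0.7 kg, standing loose on the open part of the deck, turned up to 0.45 rad from the deck's axes; origin at the centre of its underside, z up. Its 96 mm side goes across the lane; when home its centre is 55 mm from the bumper's face. Pushing takes a few newtons.
- parked_carton: Brown carton with tan tape, 96 (x) by 110 (y) by 80 mm high, about 0.8 kg, standing loose in one lane, up to 6 mm off the bumper; origin at the centre of its underside. It shows which lane is full.
- stop: Loose lane stop standing upright on the bench beyond the deck's +y end, 0.16 kg: yellow block with black stripes, 80 (x) by 34 (y) by 60 mm high, on a dark foot 40 by 34 by 22 mm high under its middle; origin at the centre of the foot's underside, z up. The foot plugs in either way round, 80 mm length across the lane; home, the block's shoulders rest on the deck (origin 22 mm below deck top).
- red_bin: Bystander: red picking bin with small boxes in it, 130 by 100 by 60 mm high, on the bench; origin at the centre of its underside.
- spray_bottle: Bystander: white bottle with red cap, 60 mm across, 150 mm high, on the bench; origin at the centre of its underside.
- tape_dispenser: Bystander: black bench tape dispenser, 140 by 55 by 82 mm high, on the bench; origin at the centre of its underside.
Not all that is in view belongs to the job. What is shaped like the carton but purple is not meant.

How it is judged (in metres and radians):
At the end, for the whole second after the job is handed in: White carton at rest flat on the deck in the once-empty lane, end face within 10 mm of the bumper; stop at rest in the socket of the brown carton's lane, upright within 0.06 rad, centred within 5 mm, shoulders within 4 mm of the deck. Brown carton within 20 mm of its start (((x of carton in the frame of near_end between -0.012 and 0.012 m and y of carton in the frame of near_end between 0.045 and 0.065 m and x of parked_carton in the frame of far_end between -0.03 and 0.03 m and horizontal distance between stop and far_socket below 0.005 m and z of stop in the frame of far_socket below -0.018 m) or (x of carton in the frame of far_end between -0.012 and 0.012 m and y of carton in the frame of far_end between 0.045 and 0.065 m and x of parked_carton in the frame of near_end between -0.03 and 0.03 m and horizontal distance between stop and near_socket below 0.005 m and z of stop in the frame of near_socket below -0.018 m)) and z of carton in the frame of sorter between 0.026 and 0.034 m and angle between carton's own z axis and vertical below 0.05 rad and angle between stop's own z axis and vertical below 0.06 rad and linear speed of each of carton, stop below 0.01 m/s); the robot touches nothing.
It fails at once if the white carton is lifted off the deck (more than 20 mm) (z of carton in the frame of sorter above 0.05 m).
It fails at once if the white carton is tipped (more than 0.3 rad) (angle between carton's own z axis and vertical above 0.3 rad).
It fails at once if the brown carton is shifted by more than 20 mm (distance of parked_carton from where it was at the start of the episode above 0.02 m).
It fails at once if the red bin, the bottle or the tape dispenser is shifted by more than 40 mm (distance of any of red_bin, spray_bottle, tape_dispenser from where it was at the start of the episode above 0.04 m).
It also fails if it takes over 72 s, if anything falls off the work surface, if the arm or the gripper's body presses on something with over 40 N, if the wrist force passes 120 N, or if a joint passes its speed limit or range.

### The arm

A 6-joint arm with a two-finger parallel gripper is mounted at the origin on the work surface. World frame = base frame: x ahead of the robot, y to its left, z up, the work surface at z = 0. Lengths are in mm, angles in rad, forces in N, time in s.
With the tool pointing down it reaches from about 350 to 975 mm from the base axis. Payload 7.1 kg.
Tool frame: the origin (TCP) lies at the very end of the fingers, on their centre line; the grasp point (between the pads) lies 19 mm behind it (ctrl.tcp_to_grasp is the distance from the TCP to the grasp point, in mm); z points along the fingers, x is the direction in which the jaws open and shut, and the axes are right-handed (so a half turn about z gives the same grasp; the last joint's range is limited). The gripper opens to 88 mm and grips with 3 to 60 N. Pads are 20 mm wide; open, the fingers measure 115 mm over their backs; the gripper's body (75 mm by 178 mm) begins 61 mm behind the grasp point.
Start: joints at [-0.019, 0.423, 1.63, -0, 1.089, -0.019], TCP at [624.984, 0.026, 222.675] pointing down, gripper open.
Joint ranges: [-3, 3], [-0.9, 2.11], [0.09, 2.58], [-1.31, 4.45], [0.11, 2.69], [-2.54, 2.54]. Speed limits (rad/s): [2.39, 2.39, 3.01, 3.14, 3.14, 3.14].

### API

Orientations are given as a rotation vector (axis times angle).
In Python, from workcell import get_obs, viewer, ctrl, masks_of gives the robot as it stands. The module is installed in compiled form; this text tells all that it offers.
- The arm moves only by the shell command python3 -m inch 'ROWS'. ROWS is JSON, a list of rows, each an object of numbers: "tx", "ty", "tz": the shift along the tool's x, y, z in cm; "ax", "ay", "az": the turn, a rotation vector about the tool's x, y, z in degrees; "jaw": the opening, from 0 (shut) to 1 (fully open). In form: [{"tx": .., "ty": .., "tz": .., "ax": .., "ay": .., "az": .., "jaw": ..}, ...]. A call has 1 to 12 rows; each row shifts and turns the commanded pose from where the row before left it, along the tool's axes as they then stand; what a row does not reach is not made up. A row lasts 1/8 s, in which the tool goes at most 62.5 mm and 10.7 degrees, less where a joint would pass 70% of its speed; a pose out of reach is approached as far as the arm can. A call is refused whole if a number of a shift passes 6.25 or a number of a turn 10.7, either way. A call with a gripper value outside its range is refused whole. The fingers move at their own pace and stop on an object; the grip force is fixed at half the most. Time passes only in rows, so rows that do not move let the fingers close. It gives the time, the measured TCP pose, the force and the opening at its end, in the units of the state.
- get_obs(): the state, without advancing time (a new reading comes with each control period).
- viewer.get_image(name): name is "scene" or "side" or "wrist"; returns (picture, depth): 480x640x3 uint8, red, green, blue; 480x640 float32, mm along the optical axis (not along the pixel's ray), 0 where there is no reading.
- viewer.get_calibration(name): a dict with "fx", "fy", "cx", "cy" (pixels), "distortion" ([k1, k2, p1, p2, k3] as OpenCV has them; the pictures are not rectified), "rvec" (rotation vector, rad) and "tvec" (3), from world to camera coordinates, as OpenCV has them. Camera axes: x right, y down, z forward; pixel columns grow to the right and rows downward; lengths in mm; the calibration is good to about 2 mm. A picture is of the moment at which its call begins: read the wrist's pose just before it. get_calibration takes no time and is no camera call; for the wrist camera it gives the pose at the moment of the call.
- ctrl.close_job(): hands the job in, once; it reports no verdict.
Trained networks look in the newest picture that a camera, given by its name, has taken for a name from the list of things; names that differ only in an ending like _2 or _b are one class to them, and where a whole thing is asked for, a point or a joint stands for the part that bears it (a point fixed in the world has none). Each returns a list of dicts, best first, with "score" (0 to 1); they miss things now and then, are a little off and sometimes report something else, mostly with a low value. They report only what shows in the picture. A call takes as long as a camera call. They do not tell look-alikes from the thing itself.
- masks_of(camera, thing): "pixels" (480x640 bool, what is visible of it) and "location" ([column, row] in pixels, amid what is visible of it).
The state is a dict: "t": time; "qpos": joint angles; "qvel": joint speeds; "joint_torque": joint torques, N m; "ee_pos": TCP position; "orientation": TCP orientation; "ft_force": force on the tool from outside, world axes, zero at the start; "moment": the same for the moment, N m; "width": finger opening in mm.
Only numpy, scipy, OpenCV 4.12 (cv2) and the standard library are available. Lean on these libraries where they do the work, as an engineer would, in place of code of your own. Each camera call takes 0.05 s, during which the arm holds its last target. There are 200 camera calls.

## Working session

There is one attempt and no reset: what is moved stays moved. The work goes in short steps, Python scripts to look and compute and a shell command to move; the robot and the scene stay as the last step left them, time stands still between calls to the robot, and variables do not carry over. Pictures are saved under pics/ and viewed, about 8 in all and at most 12, crops included, and the job is handed in when it is done.

```bash
mkdir -p pics; cat > h.py <<'E'
import numpy as np, cv2
from workcell import get_obs, viewer, ctrl, masks_of
def cal(n):
    c=viewer.get_calibration(n); K=np.array([[c['fx'],0,c['cx']],[0,c['fy'],c['cy']],[0,0,1.]])
    return K,np.array(c['distortion'],float),cv2.Rodrigues(np.array(c['rvec'],float))[0],np.array(c['tvec'],float).ravel()
def cloud(n,depth,c=None):
    K,d,R,t=c or cal(n); v,u=np.mgrid[0:480,0:640]
    p=cv2.undistortPoints(np.stack([u,v],-1).reshape(-1,1,2).astype(np.float64),K,d).reshape(480,640,2)
    P=np.dstack([p[...,0]*depth,p[...,1]*depth,depth])
    W=(P.reshape(-1,3)-t)@R; W=W.reshape(480,640,3); W[depth<=0]=np.nan; return W
def proj(n,X,c=None):
    K,d,R,t=c or cal(n); return cv2.projectPoints(np.atleast_2d(X).astype(float),cv2.Rodrigues(R)[0],t,K,d)[0].reshape(-1,2)
def snap(n,f=None):
    c=cal(n); im,de=viewer.get_image(n)
    if f: cv2.imwrite(f'pics/{f}.png',im[...,::-1])
    return im,cloud(n,de,c),c
E
python3 - <<'E'
from h import *
o=get_obs(); print(o)
for n in ['scene','side']:
    im,W,c=snap(n,n+'0')
    np.savez(f'{n}0.npz',im=im,W=W)
    for th in ['sorter','carton','parked_carton','stop','red_bin','spray_bottle','tape_dispenser']:
        for m in masks_of(n,th)[:3]:
            P=W[m['pixels']]; P=P[~np.isnan(P[:,0])]
            if len(P)<5: continue
            top=P[P[:,2]>np.percentile(P[:,2],97)-6]
            r=cv2.minAreaRect(top[:,:2].astype(np.float32))
            print(n,th,round(m['score'],2),np.round(m['location']),'top z',np.round(np.median(top[:,2])),'rect',np.round(r[0]),np.round(r[1]),round(r[2],1))
E
```

```text
{'t': 0.0, 'qpos': array([-1.90331620e-02,  4.23847295e-01,  1.63071437e+00, -8.67603785e-06,
        1.08856801e+00, -1.90320585e-02]), 'qvel': array([-0.00047483, -0.00073314, -0.00044843, -0.00031178, -0.00057005,
        0.00105024]), 'joint_torque': array([ 1.28069914e-03, -5.44622147e+01, -2.73670936e+01,  6.42951974e-02,
        2.27214623e-02, -1.51321510e-04]), 'ee_pos': array([6.24434959e+02, 1.33681354e-02, 2.21888084e+02]), 'orientation': array([-3.14157016e+00, -4.59604843e-06,  2.41412439e-03]), 'ft_force': array([ 0.33625217, -0.25928149,  0.52128657]), 'moment': array([0.03355894, 0.03068739, 0.03299482]), 'width': 87.88930568890495}
scene sorter 0.69 [298. 245.] top z 57.0 rect [566. -71.] [473. 324.] 81.8
scene carton 0.93 [527. 263.] top z 78.0 rect [290. 483.] [116.  96.] 1.1
scene carton 0.87 [330. 244.] top z 108.0 rect [579.  72.] [116.  99.] 74.9
scene carton 0.76 [289. 329.] top z 78.0 rect [828. 148.] [115.  96.] 50.9
scene parked_carton 0.59 [237. 212.] top z 109.0 rect [ 633. -207.] [102. 116.] 3.7
scene stop 0.96 [464. 278.] top z 80.0 rect [452. 391.] [8
[... 314 characters left out ...]
6. 258.] 1.7
side sorter 0.71 [351. 196.] top z 58.0 rect [697. 207.] [433. 131.] 89.1
side carton 0.98 [329. 226.] top z 109.0 rect [576.  66.] [123.  97.] 73.5
side carton 0.89 [397. 219.] top z 80.0 rect [826. 144.] [123.  97.] 54.0
side carton 0.73 [232. 191.] top z 80.0 rect [285. 479.] [109. 110.] 87.8
side parked_carton 0.72 [363. 271.] top z 109.0 rect [ 632. -212.] [ 96. 116.] 2.9
side stop 0.67 [279. 197.] top z 81.0 rect [452. 387.] [83. 39.] 32.8
side red_bin 0.63 [349. 196.] top z 58.0 rect [677. 200.] [458. 132.] 80.6
side spray_bottle 0.76 [412. 325.] top z 148.0 rect [ 695. -420.] [24. 26.] 27.4
side tape_dispenser 0.83 [304. 368.] top z 78.0 rect [ 465. -468.] [38. 43.] 90.0
```

View pics/scene0.png

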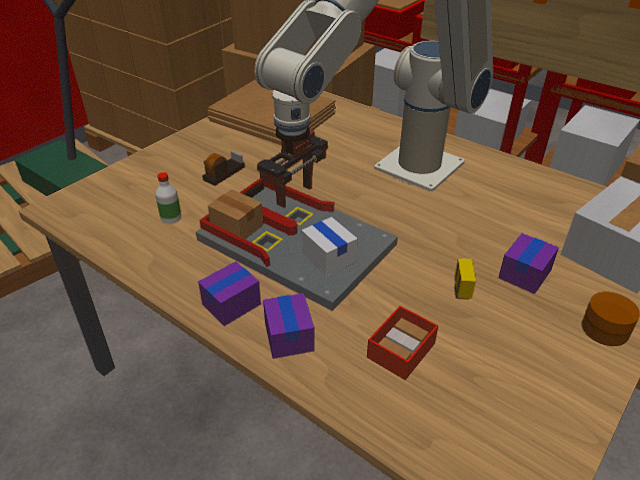

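```bash
cat > deck.py <<'E'
from h import *
from scipy.optimize import least_squares
for n in ['scene','side']:
    z=np.load(n+'0.npz'); im,W=z['im'].astype(int),z['W']
    hs=cv2.cvtColor(z['im'],cv2.COLOR_RGB2HSV)
    red=((hs[...,0]<8)|(hs[...,0]>172))&(hs[...,1]>120)
    m=red&(abs(W[...,2]-59)<4)&(W[...,1]<80)&(W[...,1]>-400)&(W[...,0]>350)&(W[...,0]<800)
    P=W[m]; print(n,'wall top pts',len(P),'z',np.median(P[:,2]))
    # grey deck top
    g=(abs(W[...,2]-29)<5)&(W[...,0]>350)&(W[...,0]<850)&(W[...,1]>-350)&(W[...,1]<260)
    G=W[g]; r=cv2.minAreaRect(G[:,:2].astype(np.float32)); print('deck rect',r, 'z',np.median(G[:,2]))
    # template: distance-field model of wall tops in deck frame
    def cost(p):
        c,s=np.cos(p[2]),np.sin(p[2]); d=P[:,:2]-p[:2]; x=d[:,0]*c+d[:,1]*s; y=-d[:,0]*s+d[:,1]*c
        s_=y<-25; 
        def box(cx,hw): return np.maximum(abs(x-cx)-hw,0)
        dd=np.minimum(np.minimum(box(0,16),box(-130,6)),box(130,6))
        f=np.where(s_,dd,np.minimum(dd,8))+np.maximum(-222-y,0)+np.where(abs(x)<40,np.maximum(y-0,0),np.maximum(y-25,0))
        return np.where((y<-200)&(abs(x)<140),np.maximum(-230-y,0),f)
    best=min((least_squares(cost,[r[0][0]+dx,r[0][1]+dy,a],loss='soft_l1') for dx in (-15,0,15) for dy in (-15,0,15) for a in (-.15,-.05,.05,.15)),key=lambda q:q.cost)
    print('fit',np.round(best.x,3),best.cost/len(P))
E
python3 deck.py
```

```text
scene wall top pts 738 z 57.78698098422771
deck rect ((626.665771484375, -36.9063720703125), (461.8525085449219, 500.9296569824219), 2.016289710998535) z 27.784059224761894
fit [557.96  -58.746  -6.256] 0.2804283804374129
side wall top pts 1252 z 59.05033600900269
deck rect ((623.885986328125, -57.90960693359375), (449.0731201171875, 473.9806823730469), 2.4745216369628906) z 29.273761698401294
fit [ 5.53778e+02 -6.52220e+01  4.20000e-02] 0.134967064308689
```

White carton is at (330,244); the purple look-alikes are at (230,292), (290,325) and (528,262). The brown carton is at (237,212) in the far lane. The yellow stop is at (465,278). So the carton goes in the near lane and the stop in the far socket. Next I'll measure more finely with the wrist camera.

```bash
python3 - <<'E'
from h import *
im,W,c=snap('wrist','w0'); np.savez('w0.npz',im=im,W=W)
sc=cv2.imread('pics/scene0.png')[180:330,180:500]; sc=cv2.resize(sc,None,fx=2,fy=2,interpolation=cv2.INTER_CUBIC)
w=cv2.imread('pics/w0.png'); w=cv2.resize(w,(400,300)); 
out=np.zeros((600,640,3),np.uint8); out[:300]=sc; out[300:,:400]=w; cv2.imwrite('pics/c1.png',out)
R=c[2]; print('cam pos',-R.T@c[3],'axes',np.round(R,2))
hs=cv2.cvtColor(im,cv2.COLOR_RGB2HSV)
ye=(hs[...,0]>20)&(hs[...,0]<35)&(hs[...,1]>130)&(abs(W[...,2]-30)<6)
n,l,s,ce=cv2.connectedComponentsWithStats(cv2.morphologyEx(ye.astype(np.uint8),cv2.MORPH_CLOSE,np.ones((9,9))))
for i in range(1,n):
    if s[i,4]>80:
        P=W[(l==i)&ye]; r=cv2.minAreaRect(P[:,:2].astype(np.float32)); print('yellow',s[i],r)
for m in masks_of('wrist','carton')[:3]:
    P=W[m['pixels']]; P=P[P[:,2]>100]; print(m['score'],m['location'], cv2.minAreaRect(P[:,:2].astype(np.float32)) if len(P) else 0)
E
```

```text
cam pos [624.85861323  72.27519479 384.67401097] axes [[ 1.   -0.   -0.  ]
 [-0.   -0.96  0.27]
 [-0.   -0.27 -0.96]]
yellow [288 288  63  53 955] ((625.1203002929688, -104.15452575683594), (63.3942756652832, 59.017555236816406), 2.552074670791626)
yellow [150 294  39  32 314] ((464.84912109375, -88.94172668457031), (51.46102523803711, 25.66205596923828), 42.75331115722656)
0.97 [560.5, 60.5] 0
0.82 [549.7, 254.1] ((682.108642578125, 32.932373046875), (0.5187425017356873, 2.2694950103759766), 73.83954620361328)
0.81 [250.6, 139.7] ((574.9364624023438, 68.46263885498047), (110.87883758544922, 96.3422622680664), 73.69413757324219)
```

View pics/c1.png

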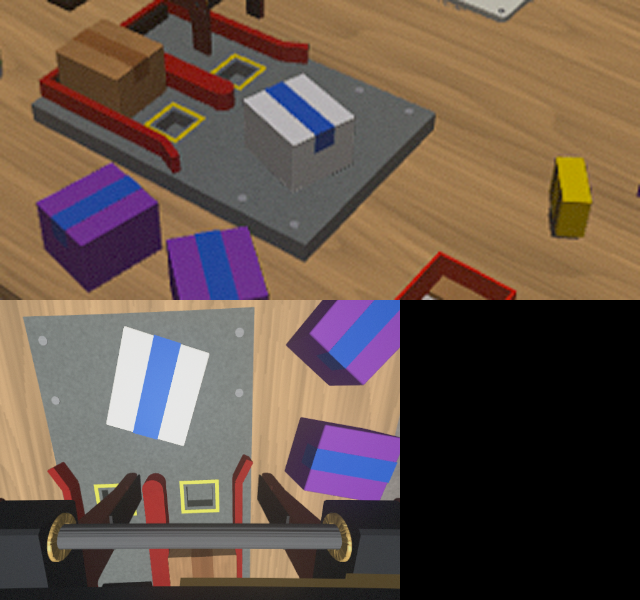

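The enlarged crop confirms it: the white carton with blue tape stands on the deck, and the purple ones are off it. Both empty sockets are visible. The deck is at about (553,-62) with yaw 0.042, and the carton is at about (575,68) with yaw -0.285. I'll first push the carton sideways from its +x side to line it up, using two fingers along the deck's y axis.

```bash
python3 -m inch '[{"tx":1.65,"ty":-3.6,"jaw":0.65},{"tx":1.65,"ty":-3.6,"jaw":0.65},{"az":-10.27},{"az":-10.27},{"az":-10.27},{"az":-10.27},{"az":-10.27},{"az":-10.27},{"az":-10.27},{"az":-10.27},{"az":-10.24},{"jaw":0.65}]'
```

```text
$[0]: bad value
```

```bash
python3 -m inch '[{"tx":1.65,"ty":-3.6,"tz":0,"ax":0,"ay":0,"az":0,"jaw":0.65},{"tx":1.65,"ty":-3.6,"tz":0,"ax":0,"ay":0,"az":0,"jaw":0.65},{"tx":0,"ty":0,"tz":0,"ax":0,"ay":0,"az":-10.27,"jaw":0.65},{"tx":0,"ty":0,"tz":0,"ax":0,"ay":0,"az":-10.27,"jaw":0.65},{"tx":0,"ty":0,"tz":0,"ax":0,"ay":0,"az":-10.27,"jaw":0.65},{"tx":0,"ty":0,"tz":0,"ax":0,"ay":0,"az":-10.27,"jaw":0.65},{"tx":0,"ty":0,"tz":0,"ax":0,"ay":0,"az":-10.27,"jaw":0.65},{"tx":0,"ty":0,"tz":0,"ax":0,"ay":0,"az":-10.27,"jaw":0.65},{"tx":0,"ty":0,"tz":0,"ax":0,"ay":0,"az":-10.27,"jaw":0.65},{"tx":0,"ty":0,"tz":0,"ax":0,"ay":0,"az":-10.27,"jaw":0.65},{"tx":0,"ty":0,"tz":0,"ax":0,"ay":0,"az":-10.24,"jaw":0.65},{"tx":0,"ty":0,"tz":0,"ax":0,"ay":0,"az":0,"jaw":0.65}]'
```

```text
t: 2.4
ee_pos: [658.0, 72.0, 222.7]
orientation: [-2.176, -2.266, 0.0]
ft_force: [-0.7, 0.1, -0.2]
width: 57.2
```

```bash
python3 -m inch '[{"tx":0,"ty":0,"tz":4.4,"ax":0,"ay":0,"az":0,"jaw":0.65},{"tx":0,"ty":0,"tz":4.4,"ax":0,"ay":0,"az":0,"jaw":0.65},{"tx":0,"ty":0,"tz":4.4,"ax":0,"ay":0,"az":0,"jaw":0.65},{"tx":0,"ty":0,"tz":3,"ax":0,"ay":0,"az":0,"jaw":0.65},{"tx":0,"ty":0,"tz":1.6,"ax":0,"ay":0,"az":0,"jaw":0.65},{"tx":0,"ty":-1,"tz":0,"ax":0,"ay":0,"az":0,"jaw":0.65},{"tx":0,"ty":-1,"tz":0,"ax":0,"ay":0,"az":0,"jaw":0.65},{"tx":0,"ty":-1,"tz":0,"ax":0,"ay":0,"az":0,"jaw":0.65},{"tx":0,"ty":-1,"tz":0,"ax":0,"ay":0,"az":0,"jaw":0.65},{"tx":0,"ty":-1,"tz":0,"ax":0,"ay":0,"az":0,"jaw":0.65},{"tx":0,"ty":-1,"tz":0,"ax":0,"ay":0,"az":0,"jaw":0.65},{"tx":0,"ty":0,"tz":0,"ax":0,"ay":0,"az":0,"jaw":0.65}]'
cat > meas.py <<'E'
from h import *
import sys
O=np.array([553.3,-61.9]); a=0.042
def deck(p): d=np.asarray(p)[...,:2]-O; return np.stack([d[...,0]*np.cos(a)+d[...,1]*np.sin(a),-d[...,0]*np.sin(a)+d[...,1]*np.cos(a)],-1)
if __name__=='__main__':
    o=get_obs(); print('tcp deck',np.round(deck(o['ee_pos']),1),'z',round(o['ee_pos'][2],1),'F',np.round(o['ft_force'],1),'w',round(o['width'],1),'t',round(o['t'],1))
    for n in sys.argv[1:]:
        im,W,c=snap(n,'last_'+n)
        k=(W[...,2]>100)&(W[...,2]<114)&(im.max(-1)>0)
        D=deck(W)
        for m in masks_of(n,'carton')[:3]+masks_of(n,'parked_carton')[:1]:
            s=m['pixels']&k
            if s.sum()<100: continue
            r=cv2.minAreaRect(D[s].astype(np.float32)); print(n,round(m['score'],2),np.round(m['location']),'deck',np.round(r[0],1),np.round(r[1],1),round(r[2],1))
E
python3 meas.py scene side
```

```text
t: 3.9
ee_pos: [596.5, 69.3, 44.4]
orientation: [-2.173, -2.267, 0.003]
ft_force: [-0.3, 0.0, 0.3]
width: 56.7
tcp deck [ 48.7 129.3] z 44.4 F [-0.3  0.   0.3] w 56.7 t 3.9
scene 0.71 [340. 246.] deck [-12.4 134.6] [102.7  78.7] 0.8
scene 0.77 [240. 210.] deck [  74.3 -148.8] [119.6 103.1] 87.9
side 0.88 [314. 233.] deck [-15.8 111. ] [ 92.6 116.7] 3.1
side 0.86 [361. 275.] deck [  72.2 -151.5] [ 96.6 120.2] 1.3
```

```bash
python3 -m inch '[{"tx":0,"ty":-1,"tz":0,"ax":0,"ay":0,"az":0,"jaw":0.65},{"tx":0,"ty":-1,"tz":0,"ax":0,"ay":0,"az":0,"jaw":0.65},{"tx":0,"ty":-1,"tz":0,"ax":0,"ay":0,"az":0,"jaw":0.65},{"tx":0,"ty":-1,"tz":0,"ax":0,"ay":0,"az":0,"jaw":0.65},{"tx":0,"ty":-1,"tz":0,"ax":0,"ay":0,"az":0,"jaw":0.65},{"tx":0,"ty":-1,"tz":0,"ax":0,"ay":0,"az":0,"jaw":0.65},{"tx":0,"ty":0,"tz":0,"ax":0,"ay":0,"az":0,"jaw":0.65},{"tx":0,"ty":2,"tz":0,"ax":0,"ay":0,"az":0,"jaw":0.65},{"tx":0,"ty":2,"tz":0,"ax":0,"ay":0,"az":0,"jaw":0.65},{"tx":0,"ty":0,"tz":-4,"ax":0,"ay":0,"az":0,"jaw":0.65},{"tx":0,"ty":0,"tz":-4,"ax":0,"ay":0,"az":0,"jaw":0.65},{"tx":0,"ty":0,"tz":-4,"ax":0,"ay":0,"az":0,"jaw":0.65}]'
python3 meas.py scene side
```

```text
t: 5.7
ee_pos: [577.7, 68.6, 165.6]
orientation: [-2.174, -2.267, 0.002]
ft_force: [-0.3, -1.6, -0.3]
width: 56.8
tcp deck [ 29.8 129.4] z 165.6 F [-0.3 -1.6 -0.3] w 56.8 t 5.7
scene 0.59 [239. 210.] deck [  74.4 -147.8] [117.1  99.8] 88.7
side 0.59 [362. 276.] deck [  71.4 -152.2] [ 95.3 118.2] 0.4
```

```bash
python3 -m inch '[{"tx":3,"ty":-3.3,"tz":0,"ax":0,"ay":0,"az":0,"jaw":0.65},{"tx":3,"ty":-3.3,"tz":0,"ax":0,"ay":0,"az":0,"jaw":0.65},{"tx":3,"ty":-3.4,"tz":0,"ax":0,"ay":0,"az":0,"jaw":0.65},{"tx":0,"ty":0,"tz":0,"ax":0,"ay":0,"az":10,"jaw":0.55},{"tx":0,"ty":0,"tz":0,"ax":0,"ay":0,"az":10,"jaw":0.55},{"tx":0,"ty":0,"tz":0,"ax":0,"ay":0,"az":10,"jaw":0.55},{"tx":0,"ty":0,"tz":0,"ax":0,"ay":0,"az":10,"jaw":0.55},{"tx":0,"ty":0,"tz":0,"ax":0,"ay":0,"az":10,"jaw":0.55},{"tx":0,"ty":0,"tz":0,"ax":0,"ay":0,"az":10,"jaw":0.55},{"tx":0,"ty":0,"tz":0,"ax":0,"ay":0,"az":10,"jaw":0.55},{"tx":0,"ty":0,"tz":0,"ax":0,"ay":0,"az":10,"jaw":0.55},{"tx":0,"ty":0,"tz":0,"ax":0,"ay":0,"az":10,"jaw":0.55}]'
python3 meas.py scene side wrist
```

```text
t: 7.5
ee_pos: [473.3, 154.1, 163.1]
orientation: [3.14, 0.057, -0.005]
ft_force: [-0.3, 0.6, 0.0]
width: 48.2
tcp deck [-70.8 219.2] z 163.1 F [-0.3  0.6  0. ] w 48.2 t 7.5
scene 0.59 [347. 221.] deck [-68.8 117.4] [112.  103.2] 89.6
scene 0.95 [238. 213.] deck [  73.1 -148.4] [101.4 115.8] 0.1
side 0.66 [296. 236.] deck [-71.6 111.5] [119.6  93.4] 89.3
side 0.71 [364. 273.] deck [  72.6 -154.1] [ 97.1 120.2] 0.9
wrist 0.69 [319. 353.] deck [-72.  127.3] [96.3 87.6] 0.8
```

```bash
python3 -m inch '[{"tx":0,"ty":0,"tz":4,"ax":0,"ay":0,"az":0,"jaw":0.55},{"tx":0,"ty":0,"tz":4,"ax":0,"ay":0,"az":0,"jaw":0.55},{"tx":0,"ty":0,"tz":2.6,"ax":0,"ay":0,"az":-0.3,"jaw":0.55},{"tx":0,"ty":0,"tz":1.2,"ax":0,"ay":0,"az":0,"jaw":0.55},{"tx":0,"ty":1.2,"tz":0,"ax":0,"ay":0,"az":0,"jaw":0.55},{"tx":0,"ty":1.2,"tz":0,"ax":0,"ay":0,"az":0,"jaw":0.55},{"tx":0,"ty":1.2,"tz":0,"ax":0,"ay":0,"az":0,"jaw":0.55},{"tx":0,"ty":1.2,"tz":0,"ax":0,"ay":0,"az":0,"jaw":0.55},{"tx":0,"ty":1.2,"tz":0,"ax":0,"ay":0,"az":0,"jaw":0.55},{"tx":0,"ty":1.2,"tz":0,"ax":0,"ay":0,"az":0,"jaw":0.55},{"tx":0,"ty":1.2,"tz":0,"ax":0,"ay":0,"az":0,"jaw":0.55},{"tx":0,"ty":0,"tz":0,"ax":0,"ay":0,"az":0,"jaw":0.55}]'
python3 meas.py wrist scene
```

```text
t: 9.45
ee_pos: [478.0, 69.4, 46.4]
orientation: [3.14, 0.072, -0.001]
ft_force: [-0.2, 0.2, 0.3]
width: 48.1
tcp deck [-69.7 134.3] z 46.4 F [-0.2  0.2  0.3] w 48.1 t 9.4
wrist 0.88 [318. 405.] deck [-70.  117.8] [57.1 12.2] 0.3
scene 0.83 [320. 219.] deck [-67.6  58.4] [103.8  94. ] 0.4
scene 0.98 [238. 210.] deck [  71.9 -147.8] [101.6 116.8] 0.2
```

```bash
python3 -c "
import cv2,numpy as np
a=cv2.resize(cv2.imread('pics/last_scene.png')[150:310,160:460],(600,320));b=cv2.resize(cv2.imread('pics/last_wrist.png'),(360,270))
o=np.zeros((590,600,3),np.uint8);o[:320]=a;o[320:,:360]=b;cv2.imwrite('pics/c2.png',o)"
```

```text
(no output)
```

View pics/c2.png

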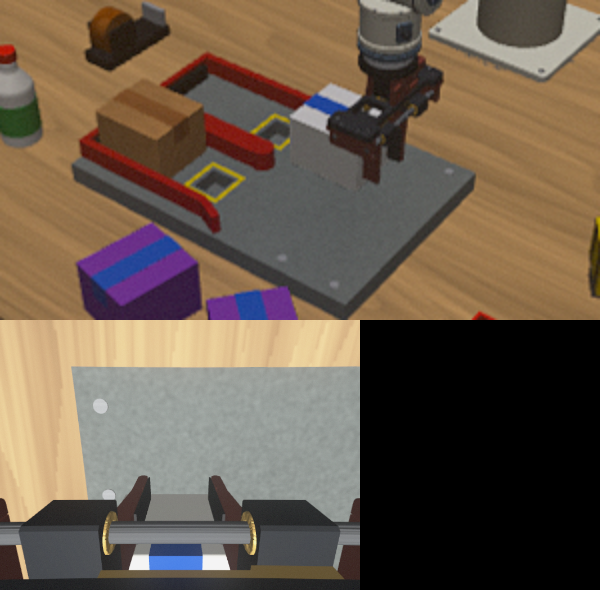

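The crop shows the carton square in front of the near lane at about (330,140), with both fingers on its back face. I'll keep pushing.

```bash
python3 -m inch '[{"tx":0,"ty":1.2,"tz":0,"ax":0,"ay":0,"az":0,"jaw":0.55},{"tx":0,"ty":1.2,"tz":0,"ax":0,"ay":0,"az":0,"jaw":0.55},{"tx":0,"ty":1.2,"tz":0,"ax":0,"ay":0,"az":0,"jaw":0.55},{"tx":0,"ty":1.2,"tz":0,"ax":0,"ay":0,"az":0,"jaw":0.55},{"tx":0,"ty":1.2,"tz":0,"ax":0,"ay":0,"az":0,"jaw":0.55},{"tx":0,"ty":1.2,"tz":0,"ax":0,"ay":0,"az":0,"jaw":0.55},{"tx":0,"ty":1.2,"tz":0,"ax":0,"ay":0,"az":0,"jaw":0.55},{"tx":0,"ty":1.2,"tz":0,"ax":0,"ay":0,"az":0,"jaw":0.55},{"tx":0,"ty":1.2,"tz":0,"ax":0,"ay":0,"az":0,"jaw":0.55},{"tx":0,"ty":1.2,"tz":0,"ax":0,"ay":0,"az":0,"jaw":0.55},{"tx":0,"ty":1.2,"tz":0,"ax":0,"ay":0,"az":0,"jaw":0.55},{"tx":0,"ty":1.2,"tz":0,"ax":0,"ay":0,"az":0,"jaw":0.55}]'
python3 meas.py scene side
```

```text
t: 11.25
ee_pos: [485.1, -74.1, 46.7]
orientation: [-3.141, -0.074, 0.0]
ft_force: [-0.1, 1.6, -1.3]
width: 48.3
tcp deck [-68.6  -9.4] z 46.7 F [-0.1  1.6 -1.3] w 48.3 t 11.2
scene 0.72 [280. 201.] deck [-68.2 -89.2] [103.   82.7] 2.8
scene 0.71 [241. 209.] deck [  72.9 -148.6] [102.1 115.4] 1.2
side 0.82 [305. 265.] deck [-69.7 -79.9] [ 96.7 114.5] 0.1
```

```bash
python3 -m inch '[{"tx":0,"ty":1.2,"tz":0,"ax":0,"ay":0,"az":0,"jaw":0.55},{"tx":0,"ty":1.2,"tz":0,"ax":0,"ay":0,"az":0,"jaw":0.55},{"tx":0,"ty":1.2,"tz":0,"ax":0,"ay":0,"az":0,"jaw":0.55},{"tx":0,"ty":1.2,"tz":0,"ax":0,"ay":0,"az":0,"jaw":0.55},{"tx":0,"ty":1.2,"tz":0,"ax":0,"ay":0,"az":0,"jaw":0.55},{"tx":0,"ty":0.8,"tz":0,"ax":0,"ay":0,"az":0,"jaw":0.55},{"tx":0,"ty":0.4,"tz":0,"ax":0,"ay":0,"az":0,"jaw":0.55},{"tx":0,"ty":0.2,"tz":0,"ax":0,"ay":0,"az":0,"jaw":0.55},{"tx":0,"ty":0.2,"tz":0,"ax":0,"ay":0,"az":0,"jaw":0.55},{"tx":0,"ty":0.2,"tz":0,"ax":0,"ay":0,"az":0,"jaw":0.55}]'
python3 meas.py side
```

```text
t: 12.8
ee_pos: [488.8, -151.1, 46.7]
orientation: [-3.141, -0.075, 0.0]
ft_force: [0.1, 2.5, 1.1]
width: 48.5
tcp deck [-68.2 -86.4] z 46.7 F [0.1 2.5 1.1] w 48.5 t 12.8
side 0.68 [312. 278.] deck [ -69.4 -150.6] [ 96.  128.3] 0.5
side 0.98 [364. 273.] deck [  72.1 -150.7] [ 96.6 121.6] 0.8
```

```bash
python3 -m inch '[{"tx":0,"ty":0.2,"tz":0,"ax":0,"ay":0,"az":0,"jaw":0.55},{"tx":0,"ty":0.2,"tz":0,"ax":0,"ay":0,"az":0,"jaw":0.55}]'
```

```text
t: 13.2
ee_pos: [489.2, -153.3, 47.0]
orientation: [-3.138, -0.07, -0.0]
ft_force: [4.5, 27.4, 11.3]
width: 48.3
```

```bash
python3 -m inch '[{"tx":0,"ty":0.2,"tz":0,"ax":0,"ay":0,"az":0,"jaw":0.55},{"tx":0,"ty":0,"tz":0,"ax":0,"ay":0,"az":0,"jaw":0.55}]'
```

```text
t: 13.45
ee_pos: [489.2, -153.3, 47.2]
orientation: [-3.136, -0.071, 0.001]
ft_force: [3.6, 30.9, 11.5]
width: 48.1
```

Firm contact with the bumper at 30 N. Backing off, lifting and measuring.

```bash
python3 -m inch '[{"tx":0,"ty":-1,"tz":0,"ax":0,"ay":0,"az":0,"jaw":0.55},{"tx":0,"ty":-2,"tz":0,"ax":0,"ay":0,"az":0,"jaw":0.55},{"tx":0,"ty":-2,"tz":-3,"ax":0,"ay":0,"az":0,"jaw":0.55},{"tx":0,"ty":-3,"tz":-5,"ax":0,"ay":0,"az":0,"jaw":0.55},{"tx":0,"ty":-5,"tz":-5,"ax":0,"ay":0,"az":0,"jaw":0.55},{"tx":0,"ty":-6,"tz":-2,"ax":0,"ay":0,"az":0,"jaw":0.55},{"tx":0,"ty":-6,"tz":0,"ax":0,"ay":0,"az":0,"jaw":0.55},{"tx":0,"ty":-6,"tz":0,"ax":0,"ay":0,"az":0,"jaw":0.55},{"tx":0,"ty":-5,"tz":0,"ax":0,"ay":0,"az":0,"jaw":0.55},{"tx":0,"ty":0,"tz":0,"ax":0,"ay":0,"az":0,"jaw":0.55}]'
python3 meas.py scene side
python3 - <<'E'
from h import *
im,W,c=snap('wrist','w3'); print('cam',-c[2].T@c[3])
hs=cv2.cvtColor(im,cv2.COLOR_RGB2HSV)
for m in masks_of('wrist','stop')[:2]:
    P=W[m['pixels']]; P=P[abs(P[:,2]-81)<6]
    if len(P)>30: print('stop',m['score'],m['location'],cv2.minAreaRect(P[:,:2].astype(np.float32)),np.median(P[:,2]))
E
```

```text
t: 14.7
ee_pos: [471.8, 199.0, 190.5]
orientation: [-3.14, -0.081, -0.001]
ft_force: [-0.1, -0.7, 0.6]
width: 48.1
tcp deck [-70.5 264.1] z 190.5 F [-0.1 -0.7  0.6] w 48.1 t 14.7
scene 0.71 [240. 210.] deck [  71.7 -148.8] [117.9 103.6] 89.7
side 0.88 [362. 273.] deck [  71.5 -152.9] [ 95.3 119.3] 1.1
cam [469.02140324 266.957907   352.49810546]
```

```bash
python3 -m inch '[{"tx":-0.4,"ty":-6,"tz":-2,"ax":0,"ay":0,"az":0,"jaw":1},{"tx":-0.4,"ty":-6,"tz":-2,"ax":0,"ay":0,"az":0,"jaw":1},{"tx":-0.4,"ty":-6,"tz":0,"ax":0,"ay":0,"az":0,"jaw":1},{"tx":0,"ty":0,"tz":0,"ax":0,"ay":0,"az":0,"jaw":1}]'
python3 - <<'E'
from meas import *
import os
im,W,c=snap('wrist','w4'); o=get_obs(); print(o['ee_pos'],o['orientation'])
for m in masks_of('wrist','stop')[:2]:
    P=W[m['pixels']]; P=P[abs(P[:,2]-81)<6]
    if len(P)>30: print('stop',m['score'],m['location'],len(P),cv2.minAreaRect(P[:,:2].astype(np.float32)),np.median(P[:,2]))
for n in ['scene','side']:
    im,W,c=snap(n,'last_'+n); D=deck(W)
    k=(abs(W[...,2]-109)<5)&(D[...,0]>-140)&(D[...,0]<0)&(D[...,1]<0)&(D[...,1]>-230)
    if k.sum()>50: print(n,k.sum(),cv2.minAreaRect(D[k].astype(np.float32)),np.percentile(D[k],[1,99],axis=0))
E
```

```text
t: 15.6
ee_pos: [452.0, 376.5, 230.4]
orientation: [-3.139, -0.079, -0.002]
ft_force: [0.6, -0.3, -0.1]
width: 84.4
[451.88299549 374.33029616 229.88128862] [ 3.14043123e+00  7.71052738e-02 -6.61975381e-05]
stop 0.67 [317.0, 203.4] 3762 ((449.144287109375, 389.3915100097656), (79.9199447631836, 34.78678894042969), 33.844024658203125) 81.84060155033023
scene 765 ((-69.18052673339844, -152.87060546875), (106.12267303466797, 115.49312591552734), 0.5108438730239868) [[-116.63427773 -208.03084149]
 [ -19.14152762  -96.53061788]]
side 1000 ((-68.98379516601562, -157.09361267089844), (96.26903533935547, 116.90740966796875), 0.7190676927566528) [[-116.27863812 -211.99689363]
 [ -22.58266792 -101.38546787]]
```

View pics/w4.png

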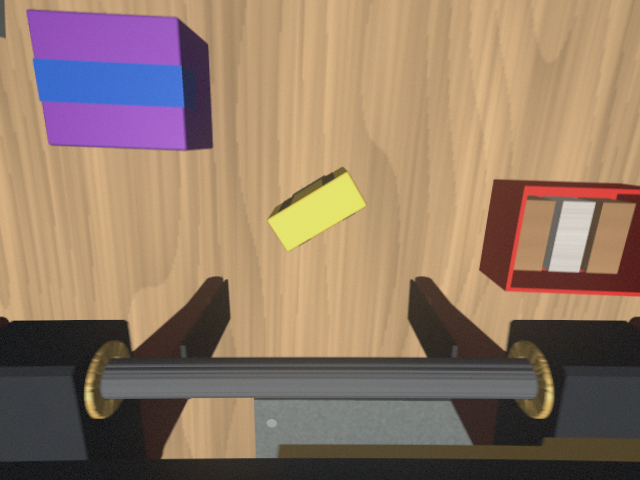

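The white carton is home by depth: x ≈ -69, y ≈ -155. In the wrist view the stop is at (317,203), centre (449,389), long axis at 34°. I'll turn, position over it and descend.

```bash
python3 -m inch '[{"tx":0,"ty":0,"tz":0,"ax":0,"ay":0,"az":9.83,"jaw":1},{"tx":0,"ty":0,"tz":0,"ax":0,"ay":0,"az":9.83,"jaw":1},{"tx":0,"ty":0,"tz":0,"ax":0,"ay":0,"az":9.83,"jaw":1},{"tx":0,"ty":0,"tz":0,"ax":0,"ay":0,"az":9.83,"jaw":1},{"tx":0,"ty":0,"tz":0,"ax":0,"ay":0,"az":9.83,"jaw":1},{"tx":0,"ty":0,"tz":0,"ax":0,"ay":0,"az":9.83,"jaw":1},{"tx":-1.38,"ty":-0.58,"tz":0,"ax":0,"ay":0,"az":0,"jaw":1},{"tx":0,"ty":0,"tz":5,"ax":0,"ay":0,"az":0,"jaw":1},{"tx":0,"ty":0,"tz":5,"ax":0,"ay":0,"az":0,"jaw":1},{"tx":0,"ty":0,"tz":0,"ax":0,"ay":0,"az":0,"jaw":1},{"tx":0,"ty":0,"tz":0,"ax":0,"ay":0,"az":0,"jaw":1}]'
python3 - <<'E'
from meas import *
im,W,c=snap('wrist','w5'); o=get_obs(); print(o['ee_pos'],o['orientation'])
for m in masks_of('wrist','stop')[:2]:
    P=W[m['pixels']]; P=P[abs(P[:,2]-81)<6]
    if len(P)>30: print('stop',m['score'],m['location'],len(P),cv2.minAreaRect(P[:,:2].astype(np.float32)),np.median(P[:,2]))
E
```

```text
t: 17.18
ee_pos: [450.2, 388.8, 131.5]
orientation: [-2.77, 1.479, -0.001]
ft_force: [0.0, 1.2, 0.3]
width: 88.2
[450.5358989  389.1201553  132.18123317] [-2.76832111e+00  1.47901055e+00 -1.84464914e-03]
stop 0.57 [319.3, 248.3] 7241 ((449.30694580078125, 389.49139404296875), (80.3249282836914, 34.58685302734375), 34.0622444152832) 81.85700649409283
```

```bash
python3 -m inch '[{"tx":0,"ty":0.06,"tz":4,"ax":0,"ay":0,"az":0,"jaw":1},{"tx":0,"ty":0,"tz":3,"ax":0,"ay":0,"az":0,"jaw":1},{"tx":0,"ty":0,"tz":1.4,"ax":0,"ay":0,"az":0,"jaw":1},{"tx":0,"ty":0,"tz":0,"ax":0,"ay":0,"az":0,"jaw":0},{"tx":0,"ty":0,"tz":0,"ax":0,"ay":0,"az":0,"jaw":0},{"tx":0,"ty":0,"tz":0,"ax":0,"ay":0,"az":0,"jaw":0},{"tx":0,"ty":0,"tz":0,"ax":0,"ay":0,"az":0,"jaw":0},{"tx":0,"ty":0,"tz":0,"ax":0,"ay":0,"az":0,"jaw":0},{"tx":0,"ty":0,"tz":0,"ax":0,"ay":0,"az":0,"jaw":0}]'
```

```text
t: 18.4
ee_pos: [448.8, 387.9, 46.2]
orientation: [-2.77, 1.482, -0.0]
ft_force: [0.2, 0.4, 1.2]
width: 34.0
```

```bash
python3 -m inch '[{"tx":0,"ty":0,"tz":-3,"ax":0,"ay":0,"az":0,"jaw":0},{"tx":0,"ty":0,"tz":-6,"ax":0,"ay":0,"az":0,"jaw":0},{"tx":0,"ty":0,"tz":-6,"ax":0,"ay":0,"az":0,"jaw":0},{"tx":5.23,"ty":2.08,"tz":0,"ax":0,"ay":0,"az":0,"jaw":0},{"tx":5.23,"ty":2.08,"tz":0,"ax":0,"ay":0,"az":0,"jaw":0},{"tx":5.23,"ty":2.08,"tz":0,"ax":0,"ay":0,"az":0,"jaw":0},{"tx":5.23,"ty":2.08,"tz":0,"ax":0,"ay":0,"az":0,"jaw":0},{"tx":5.23,"ty":2.08,"tz":0,"ax":0,"ay":0,"az":0,"jaw":0},{"tx":5.23,"ty":2.08,"tz":0,"ax":0,"ay":0,"az":0,"jaw":0},{"tx":5.23,"ty":2.08,"tz":0,"ax":0,"ay":0,"az":0,"jaw":0},{"tx":5.23,"ty":2.08,"tz":0,"ax":0,"ay":0,"az":0,"jaw":0},{"tx":5.16,"ty":2.06,"tz":0,"ax":0,"ay":0,"az":0,"jaw":0}]'
python3 -m inch '[{"tx":0,"ty":0,"tz":0,"ax":0,"ay":0,"az":10.5,"jaw":0},{"tx":0,"ty":0,"tz":0,"ax":0,"ay":0,"az":10.5,"jaw":0},{"tx":0,"ty":0,"tz":0,"ax":0,"ay":0,"az":10.4,"jaw":0},{"tx":0,"ty":0,"tz":0,"ax":0,"ay":0,"az":0,"jaw":0}]'
cat > sock.py <<'E'
from meas import *
import sys
im,W,c=snap('wrist',sys.argv[1]); o=get_obs(); rv=o['orientation']; print('tcp',np.round(o['ee_pos'],1),'yaw',round(np.degrees(2*np.arctan2(rv[1],rv[0])),1),rv)
zt=o['ee_pos'][2]+34
for m in masks_of('wrist','stop')[:1]:
    P=W[m['pixels']]; print('stop top z',np.nanpercentile(P[:,2],95)); P=P[abs(P[:,2]-zt)<7]
    if len(P)>30: print('stop',m['location'],len(P),cv2.minAreaRect(P[:,:2].astype(np.float32)))
hs=cv2.cvtColor(im,cv2.COLOR_RGB2HSV)
ye=(hs[...,0]>20)&(hs[...,0]<35)&(hs[...,1]>130)&(abs(W[...,2]-30)<6)
n,l,s,ce=cv2.connectedComponentsWithStats(cv2.morphologyEx(ye.astype(np.uint8),cv2.MORPH_CLOSE,np.ones((15,15))))
for i in range(1,n):
    if s[i,4]>200:
        P=W[(l==i)&ye]; print('yellow',s[i],len(P),cv2.minAreaRect(P[:,:2].astype(np.float32)),'z',np.median(P[:,2]))
E
python3 sock.py w6
```

```text
t: 19.9
ee_pos: [554.1, -108.8, 195.9]
orientation: [2.77, -1.482, -0.001]
ft_force: [0.2, 0.2, -2.4]
width: 33.6
t: 20.4
ee_pos: [553.8, -106.9, 195.8]
orientation: [2.267, -2.174, -0.001]
ft_force: [0.4, 0.1, -1.5]
width: 33.9
tcp [ 553.9 -106.9  195.8] yaw -87.5 [ 2.26982134e+00 -2.17148042e+00 -9.13808062e-04]
stop top z 232.39167159633746
stop [319.2, 286.7] 14035 ((555.4619140625, -106.7977066040039), (80.46328735351562, 34.93037414550781), 1.7506390810012817)
yellow [283 100  45  78 871] 504 ((624.5880126953125, -92.77325439453125), (62.60353088378906, 36.41708755493164), 2.29388427734375) z 30.24971366125874
```

View pics/w6.png

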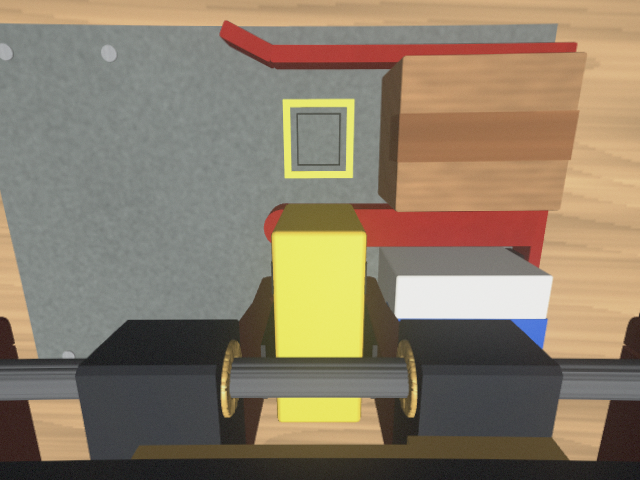

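The socket is at (318,138) and free; the block is held square below it in the view. I'll refine the socket centre from its painted outline.

```bash
cat > sock2.py <<'E'
from meas import *
import sys
im,W,c=snap('wrist',sys.argv[1]); o=get_obs(); K,d,R,t=c
C=-R.T@t
def onplane(px,z):
    p=cv2.undistortPoints(np.asarray(px,float).reshape(-1,1,2),K,d).reshape(-1,2); r=np.c_[p,np.ones(len(p))]@R
    return C+r*((z-C[2])/r[:,2])[:,None]
hs=cv2.cvtColor(im,cv2.COLOR_RGB2HSV)
ye=((hs[...,0]>20)&(hs[...,0]<35)&(hs[...,1]>110)&(hs[...,2]>110)).astype(np.uint8)
cs,h=cv2.findContours(ye,cv2.RETR_CCOMP,cv2.CHAIN_APPROX_NONE)
for q,hh in zip(cs,h[0]):
    if cv2.contourArea(q)<1200: continue
    z=30 if cv2.boundingRect(q)[1]<195 else o['ee_pos'][2]+34
    r=cv2.minAreaRect(onplane(q,z)[:,:2].astype(np.float32)); print('hole' if hh[3]>=0 else 'outer',cv2.boundingRect(q),'z',round(z),np.round(r[0],1),np.round(r[1],1),round(r[2],2))
print('tcp',np.round(o['ee_pos'],1))
E
python3 sock2.py w7
```

```text
outer (277, 398, 85, 25) z 230 [ 520.6 -108.5] [11.4 33.8] 2.53
outer (271, 204, 96, 154) z 230 [ 574.6 -106.2] [59.9 33.9] 2.55
outer (283, 100, 72, 78) z 30 [ 625.2 -103.7] [62.5 58.7] 2.48
hole (289, 106, 60, 66) z 30 [ 625.5 -103.8] [52.8 49.1] 2.52
tcp [ 554.  -106.8  195.9]
```

```bash
python3 -m inch '[{"tx":0,"ty":-3.5,"tz":0,"ax":0,"ay":0,"az":0,"jaw":0},{"tx":0,"ty":-3.5,"tz":0,"ax":0,"ay":0,"az":0,"jaw":0},{"tx":0,"ty":0,"tz":4,"ax":0,"ay":0,"az":0,"jaw":0},{"tx":0,"ty":0,"tz":4,"ax":0,"ay":0,"az":0,"jaw":0},{"tx":0,"ty":0,"tz":2.5,"ax":0,"ay":0,"az":0,"jaw":0},{"tx":0,"ty":0,"tz":0.8,"ax":0,"ay":0,"az":0,"jaw":0},{"tx":0,"ty":0,"tz":0,"ax":0,"ay":0,"az":0,"jaw":0},{"tx":0,"ty":0,"tz":0,"ax":0,"ay":0,"az":0,"jaw":0}]'
python3 sock2.py w8; python3 meas.py
```

```text
t: 21.55
ee_pos: [625.1, -104.2, 84.4]
orientation: [-2.266, 2.175, -0.003]
ft_force: [0.5, 0.2, -1.3]
width: 33.8
outer (275, 398, 87, 47) z 118 [ 586.3 -105.7] [22.1 34.9] 2.3
outer (268, 204, 100, 154) z 118 [ 645.6 -103.2] [59.9 34.8] 2.47
tcp [ 625.1 -104.2   84.5]
tcp deck [ 69.9 -45.3] z 84.5 F [-0.1 -0.5 -1.9] w 33.7 t 21.6
```

```bash
python3 -m inch '[{"tx":-0.03,"ty":0.09,"tz":0,"ax":0,"ay":0,"az":0,"jaw":0},{"tx":0,"ty":0,"tz":0.5,"ax":0,"ay":0,"az":0,"jaw":0},{"tx":0,"ty":0,"tz":0.4,"ax":0,"ay":0,"az":0,"jaw":0},{"tx":0,"ty":0,"tz":0.2,"ax":0,"ay":0,"az":0,"jaw":0},{"tx":0,"ty":0,"tz":0,"ax":0,"ay":0,"az":0,"jaw":0}]'
```

```text
t: 22.22
ee_pos: [623.0, -103.8, 71.7]
orientation: [2.266, -2.176, -0.001]
ft_force: [-1.0, -0.4, -2.1]
width: 33.7
```

At 4 mm below deck level there is no added force, so the foot has entered the socket. Continuing down.

```bash
python3 -m inch '[{"tx":0,"ty":0,"tz":0.4,"ax":0,"ay":0,"az":0,"jaw":0},{"tx":0,"ty":0,"tz":0.4,"ax":0,"ay":0,"az":0,"jaw":0},{"tx":0,"ty":0,"tz":0.4,"ax":0,"ay":0,"az":0,"jaw":0},{"tx":0,"ty":0,"tz":0.3,"ax":0,"ay":0,"az":0,"jaw":0},{"tx":0,"ty":0,"tz":0.1,"ax":0,"ay":0,"az":0,"jaw":0}]'
```

```text
t: 22.85
ee_pos: [623.1, -103.8, 55.7]
orientation: [2.266, -2.176, -0.001]
ft_force: [0.2, -0.0, -2.5]
width: 33.7
```

```bash
python3 -m inch '[{"tx":0,"ty":0,"tz":0.1,"ax":0,"ay":0,"az":0,"jaw":0},{"tx":0,"ty":0,"tz":0.1,"ax":0,"ay":0,"az":0,"jaw":0}]'
```

```text
t: 23.1
ee_pos: [623.3, -103.8, 54.2]
orientation: [-2.266, 2.176, -0.0]
ft_force: [-3.6, -0.2, 13.0]
width: 34.1
```

Shoulders seated: 13 N at the expected height. Releasing with a part opening and lifting away.

```bash
python3 -m inch '[{"tx":0,"ty":0,"tz":0,"ax":0,"ay":0,"az":0,"jaw":0.53},{"tx":0,"ty":0,"tz":0,"ax":0,"ay":0,"az":0,"jaw":0.53},{"tx":0,"ty":0,"tz":0,"ax":0,"ay":0,"az":0,"jaw":0.53},{"tx":0,"ty":0,"tz":-1,"ax":0,"ay":0,"az":0,"jaw":0.53},{"tx":0,"ty":0,"tz":-3,"ax":0,"ay":0,"az":0,"jaw":0.53},{"tx":0,"ty":0,"tz":-5,"ax":0,"ay":0,"az":0,"jaw":0.53},{"tx":0,"ty":0,"tz":-5,"ax":0,"ay":0,"az":0,"jaw":0.53},{"tx":-5,"ty":0,"tz":-5,"ax":0,"ay":0,"az":0,"jaw":0.53},{"tx":-6,"ty":4,"tz":-5,"ax":0,"ay":0,"az":0,"jaw":0.53},{"tx":-6,"ty":4,"tz":0,"ax":0,"ay":0,"az":0,"jaw":0.53},{"tx":-6,"ty":0,"tz":0,"ax":0,"ay":0,"az":0,"jaw":0.53},{"tx":0,"ty":0,"tz":0,"ax":0,"ay":0,"az":0,"jaw":0.53}]'
python3 meas.py scene side
python3 - <<'E'
from meas import *
for n in ['scene','side']:
    im,W,c=snap(n,'last_'+n); D=deck(W)
    for nm,x0,x1,y0,y1,z in [('white',-140,0,-230,0,109),('brown',20,130,-230,-80,109),('stop',15,125,-85,-5,89)]:
        k=(abs(W[...,2]-z)<5)&(D[...,0]>x0)&(D[...,0]<x1)&(D[...,1]<y1)&(D[...,1]>y0)
        if k.sum()>40:
            r=cv2.minAreaRect(D[k].astype(np.float32)); print(n,nm,k.sum(),'z',round(np.median(W[k][:,2]),1),np.round(r[0],1),np.round(r[1],1),round(r[2],1))
a=cv2.resize(cv2.imread('pics/last_scene.png')[150:310,160:460],(560,299));b=cv2.resize(cv2.imread('pics/last_side.png')[180:340,220:520],(560,299))
cv2.imwrite('pics/c3.png',np.vstack([a,b]))
E
```

```text
t: 24.6
ee_pos: [551.5, 95.6, 275.1]
orientation: [-2.27, 2.169, -0.001]
ft_force: [1.3, -0.2, -0.1]
width: 46.5
tcp deck [  4.8 157.4] z 275.1 F [ 1.3 -0.2 -0.1] w 46.5 t 24.6
scene 0.55 [238. 208.] deck [  74.8 -147.4] [116.   97.2] 89.1
side 0.81 [311. 281.] deck [ -69.4 -157.4] [ 95.5 116.7] 0.0
side 0.92 [363. 273.] deck [  72.3 -151.7] [ 97.  117.8] 0.4
scene white 768 z 109.0 [ -69.1 -152.8] [116.7 102.4] 88.6
scene brown 891 z 109.1 [  72.5 -149.7] [114.5 102.8] 89.8
scene stop 260 z 87.3 [ 72.8 -42.1] [84.1 38.7] 0.7
side white 1004 z 109.2 [ -68.7 -156.2] [ 96.7 117.3] 0.1
side brown 966 z 109.4 [  72.9 -152.9] [ 98.4 115.4] 0.6
side stop 188 z 89.5 [ 69.9 -44.9] [81.  38.8] 1.3
```

View pics/c3.png

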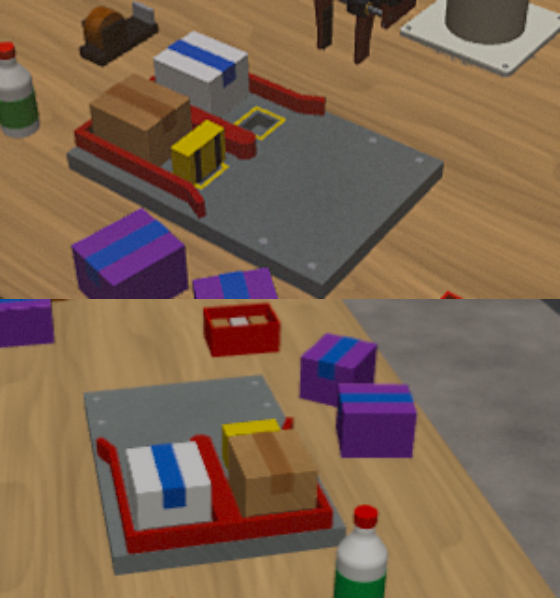

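The picture shows the white carton at the end of the near lane and the stop seated in the far socket, with the brown carton unmoved and the robot clear. Handing in.

```bash
python3 -c "
from workcell import ctrl; print(ctrl.close_job())"
```

```text
the job is handed in; nothing more can be done
None
```

I handed the job in at about 25 s of the 72 s allowed. The hand-in reports no verdict, so what follows is what my last checks showed.

- **White carton:** I pushed it sideways to line it up, then along the near lane until it met the bumper at about 30 N. It measured flat on the deck at x ≈ -69 mm, y ≈ -153 to -156 mm (home is -155 mm).
- **Stop:** I plugged it into the far socket, in the brown carton's lane. The gripper stopped at the expected home height with 13 N of contact force. The block's top then measured 87–90 mm above the bench (expected 90 mm).
- **Brown carton:** it stayed within measuring noise of where it started.
- **Other things:** the bottle, tape dispenser and red bin looked undisturbed in the pictures. I did not measure them again.
- **Robot:** the gripper was clear of everything at the end.

**Disagreements:** the scene and side cameras differed by 3–4 mm in position along the lane, which is calibration and depth error. The side camera put the stop at (70, -45), right on the socket centre, and the scene camera put it at (73, -42). The height and contact force confirm that it is seated. The detector also missed the white carton in some scene views, so I checked its place directly from depth.

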